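# Clamp the plaster mould in the casting fixture

### The arm

A 7-joint arm with a two-finger parallel gripper is mounted at the origin on the work surface. World frame = base frame: x ahead of the robot, y to its left, z up, the work surface at z = 0. Lengths are in m, angles in rad, forces in N, time in s.
With the tool pointing down it reaches from about 0.4 to 0.875 m from the base axis. Payload 19.3 kg.
Tool frame: the origin (TCP) lies at the very end of the fingers, on their centre line; the grasp point (between the pads) lies 19 mm behind it; z points along the fingers, y is the line along which they close (so a half turn about z gives the same grasp; the last joint's range is limited). The gripper opens to 85 mm and grips with 20 to 120 N. Pads are 22 mm wide; open, the fingers measure 114 mm over their backs; the gripper's body (76 mm by 85 mm) begins 54 mm behind the grasp point. The pads swing forward as they close: fully open they stand 13 mm farther back than shut.
Start: joints at [-1.188, 0.521, -0.036, 1.599, 0.021, 1.021, -0.113], TCP at [0.273, 0.562, 0.231] pointing down, gripper open.
Joint ranges: [-2.91, 2.91], [-0.3, 2.13], [-1.5, 1.42], [0.17, 2.43], [-1.26, 4.41], [0.16, 1.93], [-2.52, 2.52]. Speed limits (rad/s): [1.89, 1.89, 2.39, 2.39, 3.01, 3.01, 3.01].

### API

Orientations are given as [roll, pitch, yaw] about the fixed x, y, z axes, in that order (R = Rz(yaw) Ry(pitch) Rx(roll)).
In Python, from workcell import bot gives the robot as it stands. The module is installed in compiled form; this text tells all that it offers.
- The arm moves only by the tool apply_moves, never from a script. Its arguments are lists of equal length, an entry for each row: "claw": the finger opening in m, from 0 to 0.0854; "xyz": the shift along the tool's x, y, z in m, a list of three; "twist": the turn, a rotation vector about the tool's x, y, z in rad, a list of three. A call has 1 to 20 rows; each row shifts and turns the commanded pose from where the row before left it, along the tool's axes as they then stand; what a row does not reach is not made up. A row lasts 1/10 s, in which the tool goes at most 50 mm and 8.59 degrees, less where a joint would pass 70% of its speed; a pose out of reach is approached as far as the arm can. A call with a gripper value outside its range is refused whole. The fingers move at their own pace and stop on an object; "force" is the grip in N (left out, the last holds). Time passes only in rows, so rows that do not move let the fingers close. It gives the time, the measured TCP pose, the force, the opening and the grip force at its end, in the units of the state.
- bot.observe(): the state, without advancing time (a new reading comes with each control period).
- bot.grab_frame(name): name is "scene" or "top" or "wrist"; returns a dict with "img" (480x640x3 uint8, red, green, blue), "vfov" (degrees; the focal length in pixels is half the picture's height over the tangent of half this angle, whatever the lens; pixels are square), "cx", "cy" (the principal point, pixels), "view" (4x4, takes a point from world to camera coordinates). Camera axes: x right, y up, looking along -z (the intrinsics and any distortion apply to the point x, -y, -z); pixel columns grow to the right and rows downward; lengths in m; the calibration is good to about 2 mm. A picture is of the moment at which its call begins. There is no depth.
- bot.job_done(): hands the job in; it is judged then, once.
Trained networks look in the newest picture that a camera, given by its name, has taken for a name from the list of things; names that differ only in an ending like _2 or _b are one class to them, and where a whole thing is asked for, a point or a joint stands for the part that bears it (a point fixed in the world has none). Each returns a list of dicts, best first, with "score" (0 to 1); they miss things now and then, are a little off and sometimes report something else, mostly with a low value. They report only what shows in the picture. A call takes as long as a camera call. They do not tell look-alikes from the thing itself.
- bot.find_in(camera, query): "position" ([x, y, z] in m, in world coordinates, good to about 4 mm: the middle of the surface that is visible of it).
The state is a dict: "clock": time; "qpos": joint angles; "qd": joint speeds; "joint_efforts": joint torques, N m; "position": TCP position; "tool_rot": TCP orientation; "force": force on the tool from outside, world axes, zero at the start; "moment": the same for the moment, N m; "grip_width": finger opening in m; "finger_force": force on a finger pad.
Only numpy, scipy, OpenCV 4.12 (cv2) and the standard library are available. Lean on these libraries where they do the work, as an engineer would, in place of code of your own. Each camera call takes 0.05 s, during which the arm holds its last target. There are 200 camera calls.

### The job

The plaster mould stands part-way out of its place in the wooden casting fixture. With the fingertips, slide it along the board until it sits squarely against the back fence, then push the clamp's black-handled lever over, away from the mould and down past its dead point, until it snaps into lock and the rubber pad holds the mould against the end stop. Do not lift or tip the mould, and leave the pots and the glaze jar around it where they stand.

Things in the scene. Friction and masses are not known exactly. Their poses are not given: they have to be found in the camera images.
- fixture: Wooden casting fixture fixed flat on the table; its place and yaw vary. Origin on the table surface, z up, x towards the back fence (away from the robot), y from the clamp to the end stop. Plywood board with its top at z = 18 mm, x -129 to 55, y -170 to 160 mm. The mould slides along x; its home is at x = 0, y = 95 mm.
- fence (a point): Middle of the top inner edge of the wooden back fence, at fixture x = 35, y = 98, z = 58 mm; the fence's inner face is upright, looks to fixture -x and runs from y = 45 to 152 mm.
- end_stop (a point): Point on the top inner edge of the end stop, at fixture x = 0, y = 140, z = 48 mm. The end stop is a wooden rail 15 mm thick along fixture x, from x = -123 to 47 mm, so it also runs beside the mould's sliding path.
- mould: Closed two-part plaster mould: white block 70 (x) by 90 (y) by 60 mm tall, round pouring hole on top, 0.3 to 0.6 kg, loose on the board. Origin: centre of its underside; axes as the fixture's. Starts 40 to 70 mm short of the fence, 5 to 11 mm off the end stop, up to 0.08 rad askew. Slid home it is at fixture x = 0; the clamp's pad itself then pushes it on to the end stop (y = 95 mm).
- pivot (a point): Pivot of the clamp's lever, at fixture (0, -35, 55) mm; its axis is the fixture's x, and the lever swings in the plane x = 0. The steel clamp body spans fixture x -30 to 30, y -80 to 20 mm, up to z = 68 mm.
- lever (a joint): Lever angle (rad). 0: open stop, leaning 0.349 from upright to the fixture's +y (towards the mould). Grows as it swings up and over to -y; 1.78: locked stop, 8 deg above level, pointing to -y. Starts at 0. A spring resists (up to about 10 N at 100 mm from the pivot) as far as the dead point near 1.45; let go short of it, it springs back; past it, it snaps on to 1.78.
- handle_end (a point): Free end of the lever's round black grip, on its axis, 125 mm from the pivot. The grip is 20 mm thick and covers the lever from 55 to 125 mm from the pivot; below it is a steel bar 12 mm thick.
- pad: Round black rubber pad, 26 mm across, on the clamp's plunger; origin at the centre of its face, 55 mm above the table, which looks along the fixture's +y. Open it stands at fixture y = 29 mm; the lever drives it out some 24 mm. It is sprung (1.5 N/mm) and presses the clamped mould with about 4 N.
- cup: Small brown clay cup, 46 mm across, 55 mm tall, standing on the fixture's board in front of the clamp; leave it.
- beaker: Waisted tan clay beaker, 72 mm across, 85 mm tall, left of the fixture; leave it.
- jug: Round-bellied white vase, 92 mm across, 110 mm tall, left of the fixture; leave it.
- dish: Shallow pale bowl, 110 mm across, 32 mm tall, right of the fixture; leave it.
- glaze: Jar of glaze with a white cap, 56 mm across, 110 mm tall, right of the fixture; leave it.
There are look-alikes about, which are no part of the job. What is shaped like the mould but green or purple is not meant.

How it is judged:
By the outcome, as a careful person would: the job done as asked, in the order asked, and still so for the second after the job is handed in, with the robot touching nothing.
It also fails if it takes over 54 s, if anything falls off the work surface, if the arm or the gripper's body presses on something with over 40 N, if the wrist force passes 120 N, or if a joint passes its speed limit or range.

## Working session

There is one attempt and no reset: what is moved stays moved. The work goes in short steps, Python scripts to look and compute and a tool call to move; the robot and the scene stay as the last step left them, time stands still between calls to the robot, and variables do not carry over. Pictures are saved under pics/ and viewed, at most 10 in all, crops included, and the job is handed in when it is done.

Besides the shell and the picture viewer there is one more tool, called by a JSON object that holds its "api" and its "payload", one argument or row to a line. apply_moves: Moves the arm, as the interface text tells. Its arguments: {"type":"object","properties":{"claw":{"type":"array"},"xyz":{"type":"array"},"twist":{"type":"array"},"force":{"type":"number"}},"required":["claw","xyz","twist"]}

```bash
mkdir -p pics; cat > h.py <<'E'
from workcell import bot
import numpy as np, cv2
from scipy.spatial.transform import Rotation as R
def snap(cam,fn):
    f=bot.grab_frame(cam); cv2.imwrite('pics/'+fn,f['img'][:,:,::-1]); return f
def K(f):
    h=f['img'].shape[0]; fl=h/2/np.tan(np.radians(f['vfov'])/2); return fl,f['cx'],f['cy']
def proj(f,P):
    P=np.atleast_2d(P); fl,cx,cy=K(f); V=np.array(f['view'])
    c=P@V[:3,:3].T+V[:3,3]; return np.c_[cx+fl*c[:,0]/-c[:,2], cy-fl*c[:,1]/-c[:,2]]
def ray(f,u,v,z):
    fl,cx,cy=K(f); V=np.array(f['view']); d=V[:3,:3].T@np.array([(u-cx)/fl,-(v-cy)/fl,-1]); o=-V[:3,:3].T@V[:3,3]
    return o+d*(z-o[2])/d[2]
E
python3 - <<'E'
from h import *
for c in ('scene','top'):
    f=snap(c,c+'0.png'); print(c,f['vfov'],f['cx'],f['cy'],[k for k in f])
    for q in ['fixture','fence','end_stop','mould','pivot','lever','handle_end','pad','cup','glaze']:
        print(q,[(np.round(r['position'],3).tolist(),round(r['score'],2),proj(f,r['position']).round()[0].tolist()) for r in bot.find_in(c,q)][:3])
s=bot.observe(); print(s['clock'],s['position'],s['tool_rot'],s['force'])
E
```

```text
scene 57.43503135315365 319.66174689548933 241.91594535327494 ['img', 'vfov', 'cx', 'cy', 'view']
fixture [([0.63, -0.39, 0.088], 0.34, [178.0, 358.0])]
fence [([0.601, -0.03, 0.015], 0.72, [322.0, 296.0])]
end_stop [([0.602, -0.026, 0.019], 0.72, [323.0, 295.0])]
mould [([0.341, 0.254, 0.056], 0.93, [367.0, 181.0]), ([0.55, 0.09, 0.078], 0.67, [354.0, 249.0]), ([0.747, -0.258, 0.062], 0.66, [258.0, 382.0])]
pivot [([0.6, -0.029, 0.023], 0.75, [322.0, 294.0])]
lever [([0.602, -0.01, 0.119], 0.57, [330.0, 271.0])]
handle_end [([0.601, -0.009, 0.121], 0.64, [330.0, 270.0])]
pad [([0.599, 0.034, 0.066], 0.39, [344.0, 275.0])]
cup [([0.526, -0.126, 0.072], 0.83, [273.0, 276.0])]
glaze [([0.627, -0.39, 0.091], 0.75, [177.0, 356.0])]
top 57.70266261248859 326.6547874909368 239.4909750584737 ['img', 'vfov', 'cx', 'cy', 'view']
fixture [([0.573, -0.014, 0.015], 0.56, [340.0, 232.0])]
fence [([0.569, -0.014, 0.021], 0.74, [339.0, 233.0])]
end_stop [([0.574, -0.018, 0.018], 0.85, [341.0, 231.0])]
mould [([0.734, -0.248, 0.062], 0.97, [443.0, 154.0]), ([0.346, -0.075, 0.063], 0.73, [371.0, 334.0]), ([0.358, 0.093, 0.06], 0.68, [291.0, 330.0])]
pivot [([0.57, -0.019, 0.016], 0.96, [341.0, 233.0])]
lever [([0.595, -0.007, 0.115], 0.69, [336.0, 215.0]), ([0.607, -0.376, 0.099], 0.29, [513.0, 206.0])]
handle_end [([0.594, -0.007, 0.122], 0.69, [335.0, 215.0]), ([0.572, -0.017, 0.014], 0.2, [341.0, 232.0])]
pad [([0.592, 0.028, 0.067], 0.48, [320.0, 220.0])]
cup [([0.518, -0.124, 0.072], 0.54, [391.0, 252.0])]
glaze [([0.606, -0.379, 0.102], 0.57, [515.0, 206.0]), ([0.594, -0.007, 0.116], 0.52, [336.0, 215.0])]
1.1 [0.27347003 0.56199979 0.23128783] [-3.14158828e+00 -8.25617529e-06  2.68869723e+00] [-0.32548413 -0.47503552 -0.01849552]
```

View pics/top0.png

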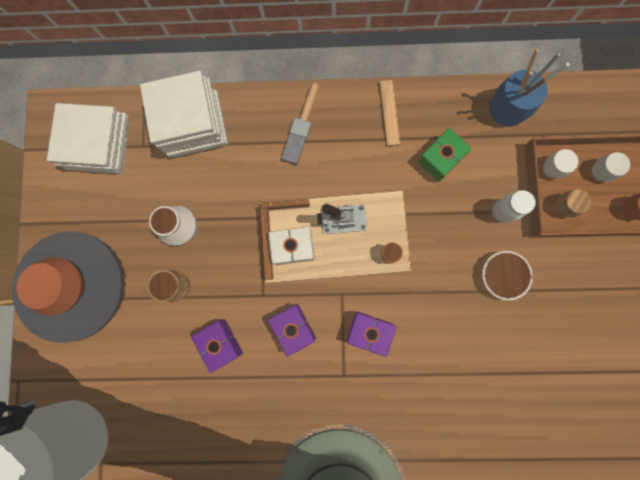

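View pics/scene0.png

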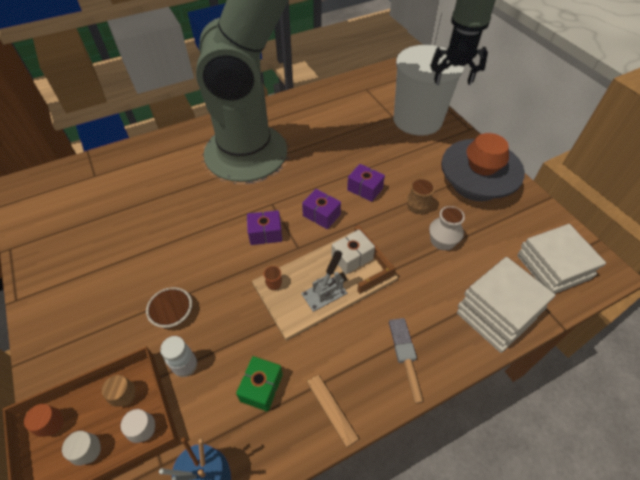

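The top picture shows five mould-shaped blocks: white (291,245), purple (216,346), (291,330) and (371,334), and green (446,154). The white one is the mould, as it is plaster-white and stands on the fixture's board. The lever grip is at (330,212) and the cup at (391,252). I'll confirm this in an enlarged crop.

```bash
python3 - <<'E'
import cv2
i=cv2.imread('pics/top0.png')[180:295,245:420]
cv2.imwrite('pics/c1.png',cv2.resize(i,None,fx=4.5,fy=4.5,interpolation=cv2.INTER_CUBIC))
E
```

```text
(no output)
```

View pics/c1.png

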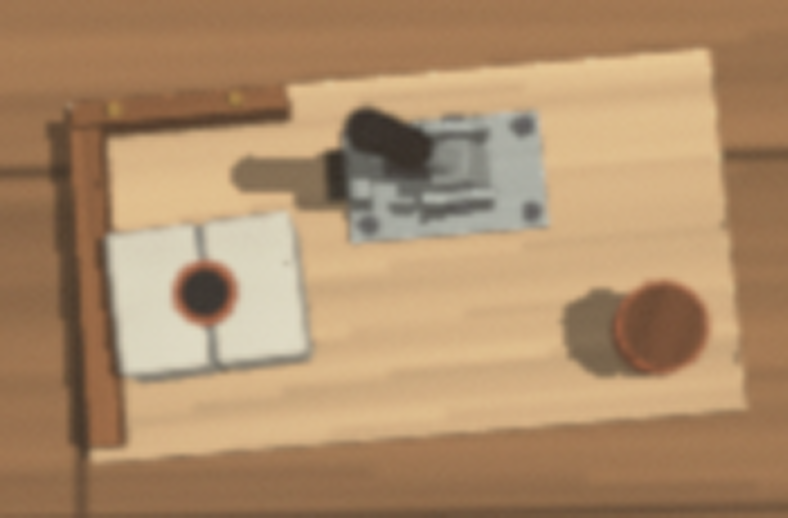

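The crop confirms the white mould on the board, askew and short of the fence. Next I fit the fixture and mould poses from the corner pixels.

```bash
python3 - <<'E'
from h import *
from scipy.optimize import least_squares as LS
f=bot.grab_frame('top')
px=lambda c: np.array(c)/4.5+[245-.4,180-.4]
def W(p,P):
    P=np.array(P)/1000; c,s=np.cos(p[2]),np.sin(p[2])
    return np.c_[p[0]+c*P[:,0]-s*P[:,1],p[1]+s*P[:,0]+c*P[:,1],P[:,2]]
F=[(55,-170,18),(-129,-170,18),(-129,160,18),(-123,140,48),(35,45,58)]
U=px([(710,48),(745,408),(92,462),(124,445),(290,115)])
r=LS(lambda p:(proj(f,W(p,F))-U).ravel(),[.57,0,.08],loss='soft_l1'); print(r.x,r.fun.round(1))
M=[(35,45,78),(35,-45,78),(-35,-45,78),(-35,45,78)]
Um=px([(107,235),(290,212),(310,355),(125,376)])
m=LS(lambda p:(proj(f,W(p,M))-Um).ravel(),[.53,.09,.1]); print(m.x,m.fun.round(1))
p=r.x;c,s=np.cos(p[2]),np.sin(p[2]);d=m.x[:2]-p[:2];print('mould in fix',c*d[0]+s*d[1],-s*d[0]+c*d[1],m.x[2]-p[2])
for n,P in dict(fence=(35,98,58),stop=(0,140,48),handle=(0,7.7,172),pad=(0,29,55),pushstart=(-120,90,18)).items(): print(n,W(p,[P]).round(3),proj(f,W(p,[P])).round(1))
E
```

```text
[0.59887632 0.00494879 0.06217384] [ 0.1  0.2  0.7  0.1  0.   0.3 -0.5  0.3 -0.2 -1.5]
[0.53793842 0.09075641 0.10600997] [-0.2 -0.2  0.6 -0.5  0.1 -0.  -0.5  0.7]
mould in fix -0.05548859653753567 0.08942812439600459 0.04383612238091798
fence [[0.628 0.105 0.058]] [[285.  205.7]]
stop [[0.59  0.145 0.048]] [[267.9 223.6]]
handle [[0.598 0.013 0.172]] [[325.3 208.1]]
pad [[0.597 0.034 0.055]] [[317.4 218.8]]
pushstart [[0.474 0.087 0.018]] [[295.5 276. ]]
```

{"api": "apply_moves", "payload": {
  "claw": [0.05,0.05,0.05,0.05,0.05,0.05,0.05,0.05,0.05,0.05,0.05,0.05,0.05,0.05,0.05,0.05,0.05,0.05,0.05,0.05],
  "xyz": [
    [0,0,0],
    [0,0,0],
    [0,0,0],
    [0,0,0],
    [0,0,0],
    [-0.012,-0.034,0],
    [-0.012,-0.034,0],
    [-0.012,-0.034,0],
    [-0.012,-0.034,0],
    [-0.012,-0.034,0],
    [-0.012,-0.034,0],
    [-0.012,-0.034,0],
    [-0.012,-0.034,0],
    [-0.012,-0.034,0],
    [-0.012,-0.034,0],
    [-0.012,-0.034,0],
    [-0.012,-0.034,0],
    [-0.012,-0.034,0],
    [-0.012,-0.034,0],
    [0,0,0]
  ],
  "twist": [
    [0,0,-0.103],
    [0,0,-0.103],
    [0,0,-0.103],
    [0,0,-0.103],
    [0,0,-0.103],
    [0,0,0],
    [0,0,0],
    [0,0,0],
    [0,0,0],
    [0,0,0],
    [0,0,0],
    [0,0,0],
    [0,0,0],
    [0,0,0],
    [0,0,0],
    [0,0,0],
    [0,0,0],
    [0,0,0],
    [0,0,0],
    [0,0,0]
  ],
  "force": 60
}}

```text
clock: 3.15
position: [0.4721, 0.093, 0.2314]
tool_rot: [-3.14, 0.001, -3.085]
force: [-0.1, 0.4, -0.9]
grip_width: 0.0501
finger_force: 0.0
```

```bash
cat >> h.py <<'E'
FX=np.array([0.59888,0.00495,0.0622])
def fx(P,p=FX):
    c,s=np.cos(p[2]),np.sin(p[2]);d=np.array(P)[:2]-p[:2]
    return np.array([c*d[0]+s*d[1],-s*d[0]+c*d[1],P[2]])*1000
def st():
    s=bot.observe(); print('t',round(s['clock'],2),'fix mm',fx(s['position']).round(1),'yaw',(s['tool_rot'][2]-FX[2])%6.283,np.round(s['tool_rot'],3),'F',np.round(s['force'],1),'w',s['grip_width'])
E
python3 - <<'E'
from h import *
f=snap('wrist','w1.png'); st()
i=cv2.imread('pics/w1.png')
E
```

```text
t 3.2 fix mm [-121.7   98.2  231.4] yaw 3.137637057203746 [-3.141  0.    -3.083] F [0.2 0.2 0. ] w 0.05001559940771525
```

View pics/w1.png

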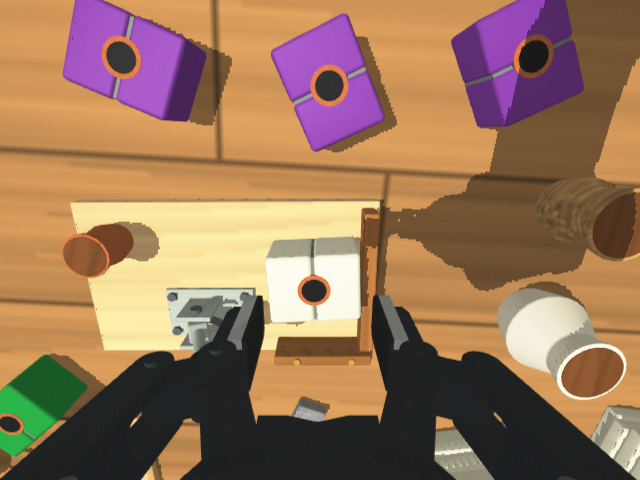

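The wrist picture shows the white mould at (314,285) on the board, the end stop to its right at (370,280), the fence below it at (322,352), and the clamp at (210,310). The cup is clear at (90,250). I'll enlarge it once to refine the fit.

```bash
python3 - <<'E'
import cv2
i=cv2.imread('pics/w1.png')[190:375,250:400]
cv2.imwrite('pics/c2.png',cv2.resize(i,None,fx=3.2,fy=3.2,interpolation=cv2.INTER_CUBIC))
E
```

```text
(no output)
```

View pics/c2.png

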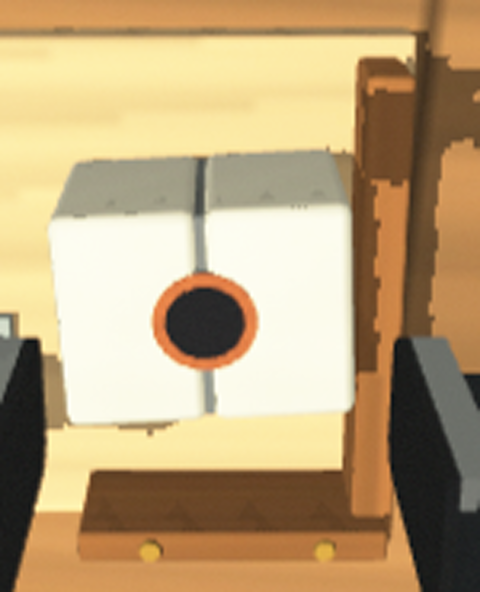

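```bash
python3 - <<'E'
from h import *
from scipy.optimize import least_squares as LS
f=bot.grab_frame('wrist')
px=lambda c: np.array(c)/3.2+[250-.4,190-.4]
def W(p,P):
    P=np.array(P)/1000; c,s=np.cos(p[2]),np.sin(p[2])
    return np.c_[p[0]+c*P[:,0]-s*P[:,1],p[1]+s*P[:,0]+c*P[:,1],P[:,2]]
F=[(55,-170,18),(-129,-170,18),(-129,160,18),(35,45,58),(35,45,18)]
U=np.r_[[(105,350.),(70,202.)],px([(417,32),(82,531),(92,470)])]
r=LS(lambda p:(proj(f,W(p,F))-U).ravel(),FX,loss='soft_l1'); print(r.x,r.fun.round(1))
M=[(35,45,78),(35,-45,78),(-35,-45,78),(-35,45,78),(-35,-45,18),(-35,45,18)]
Um=px([(354,411),(70,423),(50,220),(350,203),(78,162),(330,150)])
m=LS(lambda p:(proj(f,W(p,M))-Um).ravel(),[.53,.09,.1]); print(m.x,m.fun.round(1))
print('mould in fix',fx([*m.x[:2],0],r.x),m.x[2]-r.x[2])
E
```

```text
[0.5963371  0.01075155 0.06695172] [-0.5  0.3 -0.9  0.3  1.3  0.2 -0.2  0.3  0.6 -1.5]
[0.53639205 0.09589349 0.11025965] [ 1.3  1.9 -0.8  2.2 -1.6 -0.3  1.7  0.3 -2.1 -1.7  1.4 -2. ]
mould in fix [-54.11460607  88.96161081   0.        ] 0.04330792849322922
```

{"api": "apply_moves", "payload": {
  "claw": [0.05,0.05,0.05,0.05,0.05,0.05,0.05,0.05,0.05,0.05,0.05,0.05],
  "xyz": [
    [0,-0.005,0.01],
    [0,0,0.02],
    [0,0,0.02],
    [0,0,0.02],
    [0,0,0.02],
    [0,0,0.02],
    [0,0,0.02],
    [0,0,0.02],
    [0,0,0.02],
    [0,0,0.02],
    [0,0,0.01],
    [0,0,0]
  ],
  "twist": [
    [0,0,-0.006],
    [0,0,0],
    [0,0,0],
    [0,0,0],
    [0,0,0],
    [0,0,0],
    [0,0,0],
    [0,0,0],
    [0,0,0],
    [0,0,0],
    [0,0,0],
    [0,0,0]
  ]
}}

```text
clock: 4.45
position: [0.4699, 0.0926, 0.0301]
tool_rot: [-3.141, -0.002, -3.072]
force: [-0.6, 0.1, 0.7]
grip_width: 0.05
finger_force: 0.0
```

{"api": "apply_moves", "payload": {
  "claw": [0.05,0.05,0.05,0.05,0.05,0.05,0.05,0.05,0.05,0.05,0.05,0.05],
  "xyz": [
    [-0.005,0,0],
    [-0.005,0,0],
    [-0.005,0,0],
    [-0.005,0,0],
    [-0.005,0,0],
    [-0.005,0,0],
    [-0.005,0,0],
    [-0.005,0,0],
    [-0.005,0,0],
    [-0.005,0,0],
    [-0.005,0,0],
    [0,0,0]
  ],
  "twist": [
    [0,0,0],
    [0,0,0],
    [0,0,0],
    [0,0,0],
    [0,0,0],
    [0,0,0],
    [0,0,0],
    [0,0,0],
    [0,0,0],
    [0,0,0],
    [0,0,0],
    [0,0,0]
  ]
}}

```text
clock: 5.65
position: [0.5263, 0.096, 0.0313]
tool_rot: [-3.142, 0.0, -3.074]
force: [0.6, -0.5, 0.7]
grip_width: 0.0501
finger_force: 0.0
```

{"api": "apply_moves", "payload": {
  "claw": [0.05,0.05,0.05,0.05],
  "xyz": [
    [-0.004,0,0],
    [-0.004,0,0],
    [-0.004,0,0],
    [-0.003,0,0]
  ],
  "twist": [
    [0,0,0],
    [0,0,0],
    [0,0,0],
    [0,0,0]
  ]
}}

```text
clock: 6.05
position: [0.5411, 0.0971, 0.0313]
tool_rot: [-3.142, -0.0, -3.073]
force: [-5.3, -0.4, 2.4]
grip_width: 0.0499
finger_force: 0.0
```

{"api": "apply_moves", "payload": {
  "claw": [0.05,0.05],
  "xyz": [
    [-0.002,0,0],
    [-0.002,0,0]
  ],
  "twist": [
    [0,0,0],
    [0,0,0]
  ]
}}

```text
clock: 6.25
position: [0.5447, 0.0974, 0.0312]
tool_rot: [-3.142, -0.001, -3.073]
force: [-16.5, 2.0, 6.2]
grip_width: 0.0498
finger_force: 0.0
```

```bash
sed -i 's/^FX=.*/FX=np.array([0.5975,0.008,0.065])/' h.py; python3 - <<'E'
from h import *
f=snap('wrist','w2.png'); g=snap('top','t2.png'); st()
a=cv2.resize(cv2.imread('pics/w2.png'),(640,480)); 
b=cv2.resize(cv2.imread('pics/t2.png')[180:295,245:420],(525,345),interpolation=cv2.INTER_CUBIC)
cv2.imwrite('pics/m2.png',np.hstack([cv2.resize(a[60:480],(525,345)),b])[:, :][:, :1050]); 
cv2.imwrite('pics/m2.png',cv2.resize(np.vstack([cv2.resize(a,(400,300)),cv2.resize(b,(400,263))]),(400,563)))
E
```

```text
t 6.35 fix mm [-47.1  92.7  31.1] yaw 3.1446012843804 [-3.142e+00 -1.000e-03 -3.073e+00] F [-6.3 -0.1  2.4] w 0.050049306607335746
```

View pics/m2.png

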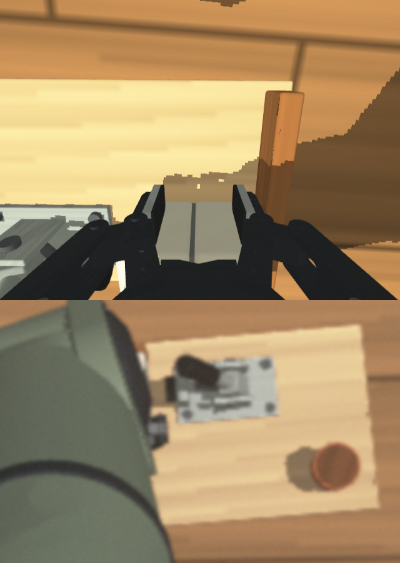

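The mould is between the fingertips, close to the fence. I'll press a little more to see whether the force climbs steeply, meaning it is seated.

{"api": "apply_moves", "payload": {
  "claw": [0.05,0.05,0.05],
  "xyz": [
    [-0.0015,0,0],
    [0,0,0],
    [0,0,0]
  ],
  "twist": [
    [0,0,0],
    [0,0,0],
    [0,0,0]
  ]
}}

```text
clock: 6.65
position: [0.5446, 0.0975, 0.0309]
tool_rot: [-3.141, -0.003, -3.073]
force: [-13.6, 0.7, 4.7]
grip_width: 0.05
finger_force: 0.0
```

{"api": "apply_moves", "payload": {
  "claw": [0.05,0.05,0.05,0.05,0.02,0.0,0,0,0,0,0,0,0,0,0,0],
  "xyz": [
    [0.005,0,0],
    [0.008,0,0],
    [0.01,0,0],
    [0.01,0,0],
    [0,0,-0.02],
    [0,0,-0.02],
    [0,0,-0.02],
    [0,0,-0.02],
    [0,0,-0.02],
    [0,0,-0.02],
    [0,0,-0.02],
    [0,0,-0.02],
    [0,0,-0.02],
    [0,0,-0.02],
    [0,0,-0.01],
    [0,0,0]
  ],
  "twist": [
    [0,0,0],
    [0,0,0],
    [0,0,0],
    [0,0,0],
    [0,0,0],
    [0,0,0],
    [0,0,0],
    [0,0,0],
    [0,0,0],
    [0,0,0],
    [0,0,0],
    [0,0,0],
    [0,0,0],
    [0,0,0],
    [0,0,0],
    [0,0,0]
  ],
  "force": 60
}}

```text
clock: 8.25
position: [0.5136, 0.0954, 0.2422]
tool_rot: [3.141, 0.002, -3.073]
force: [-0.4, 0.3, -0.0]
grip_width: -0.0002
finger_force: 0.0
```

```bash
python3 - <<'E'
from h import *
f=snap('wrist','w3.png'); st()
def W(P,p=FX):
    P=np.array(P)/1000; c,s=np.cos(p[2]),np.sin(p[2])
    return np.c_[p[0]+c*P[:,0]-s*P[:,1],p[1]+s*P[:,0]+c*P[:,1],P[:,2]]
n=['mould tops']+['']*3+['fence in','','pivot','handle','stop','tcp']
for a,b in zip(n,proj(f,W([(35,140-7,78),(35,40,78),(-35,40,78),(-35,133,78),(35,45,58),(35,140,58),(0,-35,55),(0,7.7,172),(0,140,48),(-80,92,240)])).round()):print(a,b)
for q in ('mould','lever','handle_end','pad'):
  print(q,[(fx(r['position']).round(),round(r['score'],2)) for r in bot.find_in('wrist',q)][:2])
cv2.imwrite('pics/c3.png',cv2.resize(cv2.imread('pics/w3.png')[120:,100:500],None,fx=1.6,fy=1.6,interpolation=cv2.INTER_CUBIC))
E
```

```text
t 8.3 fix mm [-78.4  92.6 241.1] yaw 3.144638426157658 [ 3.142e+00  1.000e-03 -3.073e+00] F [-0.   0.5 -0.8] w -0.00019005191457609433
mould tops [356. 327.]
 [266. 327.]
 [263. 264.]
 [359. 264.]
fence in [273. 317.]
 [361. 317.]
pivot [197. 286.]
handle [202. 356.]
stop [361. 284.]
tcp [316. 304.]
mould [(array([-21.,  84.,  78.]), 0.92), (array([-226.,  103.,   61.]), 0.88)]
lever [(array([ -5.,  -3., 142.]), 0.84)]
handle_end [(array([ -6.,  -9., 135.]), 0.57)]
pad [(array([-3., 29., 64.]), 0.82)]
```

View pics/c3.png

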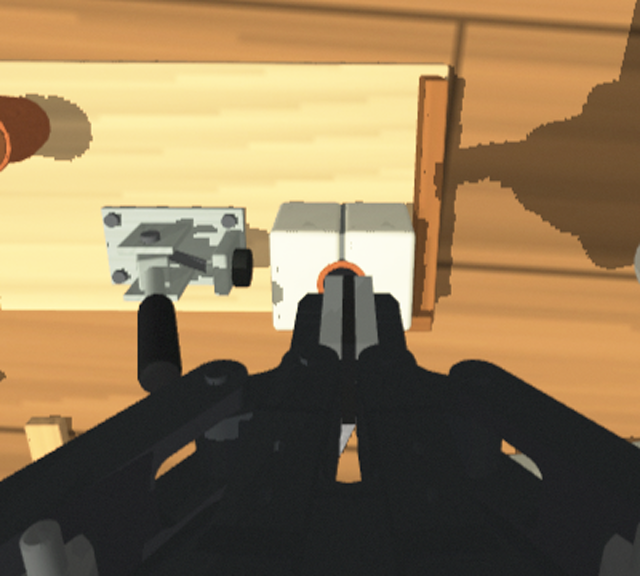

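The mould is square against the fence, with its front edge at crop row 203 parallel to the clamp plate. The handle end is at (158,378), within 2 mm of the prediction. Next I go over to the lever's mould side.

{"api": "apply_moves", "payload": {
  "claw": [0,0,0,0,0,0,0,0,0,0,0,0],
  "xyz": [
    [-0.02,-0.01,0],
    [-0.02,-0.01,0],
    [-0.02,-0.01,0],
    [-0.018,-0.01,0],
    [0,0,0.015],
    [0,0,0.015],
    [0,0,0.015],
    [0,0,0.015],
    [0,0,0.015],
    [0,0,0.015],
    [0,0,0.01],
    [0,0,0]
  ],
  "twist": [
    [0,0,0],
    [0,0,0],
    [0,0,0],
    [0,0,0],
    [0,0,0],
    [0,0,0],
    [0,0,0],
    [0,0,0],
    [0,0,0],
    [0,0,0],
    [0,0,0],
    [0,0,0]
  ]
}}

```text
clock: 9.7
position: [0.5931, 0.0605, 0.1397]
tool_rot: [-3.141, -0.003, -3.073]
force: [0.0, 0.3, 0.7]
grip_width: -0.0002
finger_force: 0.0
```

```bash
python3 -c "
from h import *
st()"
```

```text
t 9.7 fix mm [ -1.   52.7 139.7] yaw 3.1445860573815514 [-3.141e+00 -3.000e-03 -3.073e+00] F [0.  0.3 0.7] w -0.0001622325915829739
```

{"api": "apply_moves", "payload": {
  "claw": [0,0,0,0,0,0,0,0],
  "xyz": [
    [0,-0.008,0],
    [0,-0.008,0],
    [0,-0.008,0],
    [0,-0.008,0],
    [0,-0.008,0],
    [0,-0.008,0],
    [0,-0.008,0],
    [0,-0.008,0]
  ],
  "twist": [
    [0,0,0],
    [0,0,0],
    [0,0,0],
    [0,0,0],
    [0,0,0],
    [0,0,0],
    [0,0,0],
    [0,0,0]
  ]
}}

```text
clock: 10.5
position: [0.5986, -0.0035, 0.1417]
tool_rot: [3.141, 0.001, -3.073]
force: [-3.4, 5.4, 13.6]
grip_width: -0.0003
finger_force: 7.6
```

```bash
python3 -c "
from h import *
st(); g=snap('scene','s4.png')
cv2.imwrite('pics/c4.png',cv2.resize(g['img'][180:340,240:420,::-1],None,fx=3,fy=3,interpolation=cv2.INTER_CUBIC))"
```

```text
t 10.5 fix mm [  0.3 -11.5 141.7] yaw 3.1448270886012955 [ 3.141e+00  1.000e-03 -3.073e+00] F [-3.4  5.4 13.6] w -0.00026869902386003543
```

View pics/c4.png

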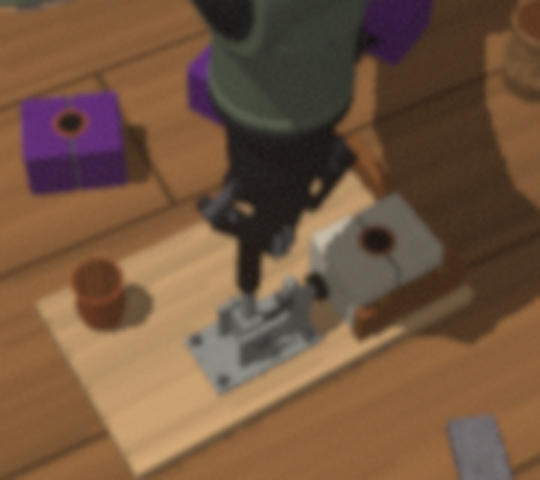

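The lever is upright, with the fingers behind it on the mould side, and the mould is in place. The upward force suggests the lever's end rubs a finger step, so I raise slightly and follow the arc.

{"api": "apply_moves", "payload": {
  "claw": [0,0,0,0,0,0,0,0],
  "xyz": [
    [0,-0.004,-0.006],
    [0,-0.009,-0.003],
    [0,-0.007,0.001],
    [0,-0.007,0.002],
    [0,-0.007,0.002],
    [0,-0.007,0.002],
    [0,-0.006,0.002],
    [0,-0.006,0.003]
  ],
  "twist": [
    [0,0,0],
    [0,0,0],
    [0,0,0],
    [0,0,0],
    [0,0,0],
    [0,0,0],
    [0,0,0],
    [0,0,0]
  ]
}}

```text
clock: 11.35
position: [0.6025, -0.0562, 0.1392]
tool_rot: [3.141, 0.001, -3.073]
force: [-0.9, 5.0, 10.7]
grip_width: 0.0001
finger_force: 4.8
```

```bash
python3 -c "
from h import *
st()"
```

```text
t 11.35 fix mm [  0.8 -64.4 139.2] yaw 3.144910167227602 [ 3.141e+00  1.000e-03 -3.073e+00] F [-0.9  5.  10.7] w 0.0001234808456048415
```

{"api": "apply_moves", "payload": {
  "claw": [0,0,0,0,0,0,0,0,0,0,0],
  "xyz": [
    [0,-0.006,0.004],
    [0,-0.006,0.005],
    [0,-0.005,0.005],
    [0,-0.005,0.005],
    [0,-0.004,0.004],
    [0,-0.004,0.005],
    [0,-0.003,0.005],
    [0,-0.003,0.005],
    [0,-0.003,0.007],
    [0,-0.002,0.007],
    [0,0,0]
  ],
  "twist": [
    [0,0,0],
    [0,0,0],
    [0,0,0],
    [0,0,0],
    [0,0,0],
    [0,0,0],
    [0,0,0],
    [0,0,0],
    [0,0,0],
    [0,0,0],
    [0,0,0]
  ]
}}

```text
clock: 12.45
position: [0.604, -0.0972, 0.0851]
tool_rot: [3.141, -0.002, -3.074]
force: [1.2, -0.4, -1.1]
grip_width: 0.0004
finger_force: 0.0
```

```bash
python3 -c "
from h import *
st()"
```

```text
t 12.45 fix mm [  -0.3 -105.4   85.1] yaw 3.144344080403587 [ 3.141e+00 -2.000e-03 -3.074e+00] F [ 1.2 -0.4 -1.1] w 0.0003789763360756217
```

The force has dropped to zero, so the lever has snapped away. I retreat upward and look.

{"api": "apply_moves", "payload": {
  "claw": [0,0,0,0,0,0,0,0,0,0,0,0,0,0,0,0,0],
  "xyz": [
    [0,0,-0.01],
    [0,0,-0.02],
    [0,0,-0.02],
    [0,0,-0.02],
    [0,0,-0.02],
    [0,0,-0.02],
    [0,0,-0.02],
    [0,0,-0.02],
    [0,0,-0.02],
    [0.02,0.03,0],
    [0.02,0.03,0],
    [0.02,0.03,0],
    [0.02,0.03,0],
    [0.02,0.02,0],
    [0.02,0.02,0],
    [0.02,0,0],
    [0,0,0]
  ],
  "twist": [
    [0,0,0],
    [0,0,0],
    [0,0,0],
    [0,0,0],
    [0,0,0],
    [0,0,0],
    [0,0,0],
    [0,0,0],
    [0,0,0],
    [0,0,0],
    [0,0,0],
    [0,0,0],
    [0,0,0],
    [0,0,0],
    [0,0,0],
    [0,0,0],
    [0,0,0]
  ]
}}

```text
clock: 14.15
position: [0.4524, 0.0535, 0.2575]
tool_rot: [3.142, 0.001, -3.072]
force: [0.2, 0.1, 0.3]
grip_width: -0.0001
finger_force: 0.0
```

```bash
python3 - <<'E'
from h import *
f=snap('wrist','w5.png'); st(); g=bot.grab_frame('scene')
a=cv2.resize(f['img'][130:430,100:500,::-1],(720,540)[:2]) if 0 else cv2.resize(f['img'][150:480,90:490,::-1],(480,396))
b=cv2.resize(g['img'][200:340,230:410,::-1],(318,248),interpolation=cv2.INTER_CUBIC)
c=np.zeros((396,798,3),np.uint8); c[:,:480]=a; c[:248,480:]=b
cv2.imwrite('pics/c5.png',c)
for cam in('wrist','scene'):
  for q in ('mould','lever','pad','cup'): print(cam,q,[(fx(r['position']).round(),round(r['score'],2)) for r in bot.find_in(cam,q)][:3])
E
```

```text
t 14.2 fix mm [-140.5   54.5  257.5] yaw 3.145271887887737 [ 3.142e+00  2.000e-03 -3.073e+00] F [0.7 0.3 0.2] w -0.00022683793239360283
wrist mould [(array([-237.,  100.,   60.]), 0.9), (array([-259.,  -60.,   59.]), 0.85), (array([-255.,  260.,   60.]), 0.79)]
wrist lever [(array([ -3., -88.,  68.]), 0.75)]
wrist pad []
wrist cup [(array([ -94., -121.,   75.]), 0.97)]
scene mould [(array([ 130., -278.,   62.]), 0.89), (array([-240.,  -71.,   62.]), 0.64), (array([-218.,   88.,   57.]), 0.63)]
scene lever [(array([  0., -92.,  67.]), 0.84), (array([-105.,  349.,   74.]), 0.51)]
scene pad [(array([ 3., 43., 61.]), 0.43)]
scene cup [(array([ -82., -131.,   74.]), 0.69)]
```

View pics/c5.png

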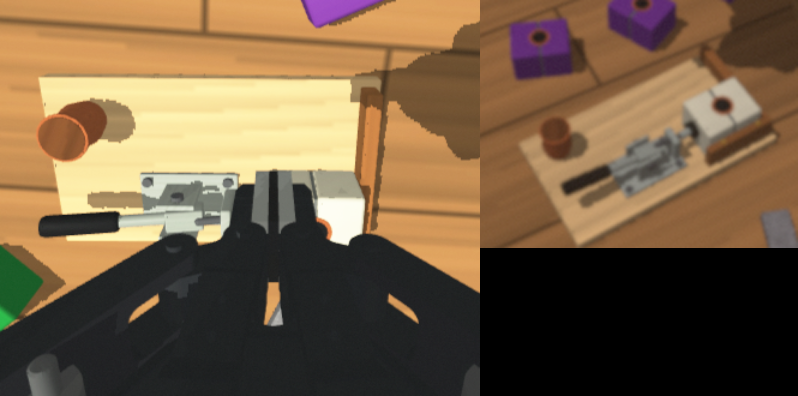

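The lever points to −y just above level, which is locked, and the mould stands at the stop. I clear the arm aside for a last top check of the seat.

{"api": "apply_moves", "payload": {
  "claw": [0,0,0,0,0,0,0,0,0,0,0,0],
  "xyz": [
    [0,0.02,0],
    [0,0.03,0],
    [0,0.03,0],
    [0,0.03,0],
    [0,0.03,0],
    [0,0.03,0],
    [0,0.03,0],
    [0,0.03,0],
    [0,0.03,0],
    [0,0.03,0],
    [0,0.02,0],
    [0,0,0]
  ],
  "twist": [
    [0,0,0],
    [0,0,0],
    [0,0,0],
    [0,0,0],
    [0,0,0],
    [0,0,0],
    [0,0,0],
    [0,0,0],
    [0,0,0],
    [0,0,0],
    [0,0,0],
    [0,0,0]
  ]
}}

```text
clock: 15.85
position: [0.4321, 0.3651, 0.2558]
tool_rot: [3.141, -0.001, -3.07]
force: [-0.6, 0.1, 0.3]
grip_width: -0.0002
finger_force: 0.0
```

```bash
python3 - <<'E'
from h import *
g=bot.grab_frame('top'); s=bot.grab_frame('scene')
b=cv2.resize(g['img'][190:290,245:420,::-1],(788,450),interpolation=cv2.INTER_CUBIC)
c=np.zeros((600,788,3),np.uint8); c[:450]=b
c[450:,:225]=cv2.resize(s['img'][235:295,320:410,::-1],(225,150),interpolation=cv2.INTER_CUBIC)
cv2.imwrite('pics/c6.png',c)
E
```

```text
(no output)
```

View pics/c6.png

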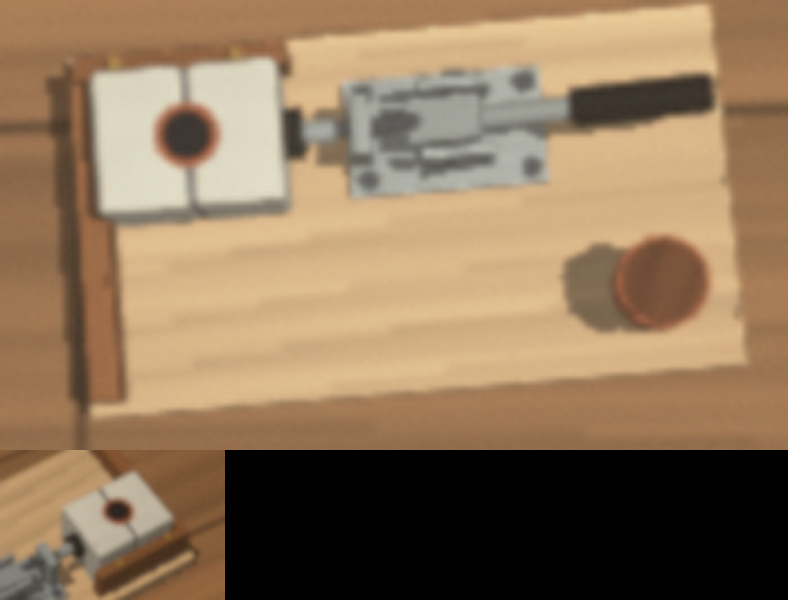

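The mould sits in the corner and the pad touches it at (293,133). The lever is locked to the right, and the cup is unmoved at (662,282). One numeric check of squareness and position from the white top face follows.

```bash
python3 - <<'E'
from h import *
g=bot.grab_frame('top')
for n,i in(('before',cv2.imread('pics/top0.png')),('after',g['img'][:,:,::-1].copy())):
    c=cv2.resize(i[195:272,262:313],None,fx=6,fy=6,interpolation=cv2.INTER_CUBIC)
    h=cv2.cvtColor(c,cv2.COLOR_BGR2HSV); m=((h[...,1]<50)&(h[...,2]>185)).astype(np.uint8)
    m=cv2.morphologyEx(m,cv2.MORPH_CLOSE,np.ones((25,25)))
    k=max(cv2.findContours(m,0,1)[0],key=cv2.contourArea)
    (x,y),wh,a=cv2.minAreaRect(cv2.convexHull(k)); u,v=x/6+262,y/6+195
    p=ray(g,u,v,.078); e=[ray(g,u+d[0],v+d[1],.078) for d in ((-np.cos(np.radians(a)),-np.sin(np.radians(a))),)][0]-p
    print(n,wh[0]/6,wh[1]/6,a,'fix(top)',fx(p,np.array([0.59888,.00495,.0622])).round(1),'axis yaw mod90',(np.degrees(np.arctan2(e[1],e[0]))-np.degrees(.0622)+45)%90-45)
E
```

```text
before 31.52733866373698 42.98883565266927 82.82828521728516 fix(top) [-55.9  86.8  78. ] axis yaw mod90 2.956930704036907
after 31.075820922851562 40.923291524251304 85.30713653564453 fix(top) [-1.  93.8 78. ] axis yaw mod90 0.5374515800610453
```

```bash
python3 -c "
from h import *
print(bot.job_done())"
```

```text
the job is handed in; nothing more can be done
None
```

The job is done and handed in: the mould is slid home against the fence (within about 1 mm and 0.5° by the top camera), the lever is snapped into lock with the pad holding the mould at the end stop, and the arm never went near the pots or the glaze jar; the robot's clock read about 16 s.

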